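# Free a clamped sleeve by its star wheel

## Robot

A 6-joint arm with a two-finger parallel gripper is mounted at the origin on the work surface. World frame = base frame: x ahead of the robot, y to its left, z up, the work surface at z = 0. Lengths are in m, angles in rad, forces in N, time in s.
With the tool pointing down it reaches from about 0.35 to 0.85 m from the base axis. Payload 8.1 kg.
Tool frame: the origin (TCP) lies at the very end of the fingers, on their centre line; the grasp point (between the pads) lies robot.tcp_to_grasp behind it (robot.tcp_to_grasp is the distance from the TCP to the grasp point, in m); z points along the fingers, y is the line along which they close (so a half turn about z gives the same grasp; the last joint's range is limited). The gripper opens to 93 mm and grips with 3 to 60 N. Pads are 15 mm wide; open, the fingers measure 128 mm over their backs; the gripper's body (75 mm by 188 mm) begins 65 mm behind the grasp point.
Start: joints at [-1.197, 0.13, 1.488, -0, 1.523, -0.085], TCP at [0.266, -0.538, 0.219] pointing down, gripper open.
Joint ranges: [-2.96, 2.96], [-0.89, 2.26], [0.02, 2.5], [-1.34, 4.48], [0, 2.73], [-2.66, 2.66]. Speed limits (rad/s): [2.39, 2.39, 2.79, 3.14, 3.14, 3.14].

## Interface

Orientations are given as a rotation vector (axis times angle).
In Python, from plant import robot gives the robot as it stands. The module is installed in compiled form; this text tells all that it offers.
- The arm moves only by the shell command python3 -m pendant 'ROWS' [FORCE]. ROWS is JSON, a list that holds one entry, the list of rows, each a list of 5 numbers: the opening, from 0 (shut) to 1 (fully open), then the shift along the tool's x, y, z in cm, then the turn about the tool's z in degrees. In form: [[[fingers, x, y, z, roll], ...]]. A call has 1 to 8 rows; each row shifts and turns the commanded pose from where the row before left it, along the tool's axes as they then stand; what a row does not reach is not made up. A row lasts 1/10 s, in which the tool goes at most 50 mm and 8.59 degrees, less where a joint would pass 70% of its speed; a pose out of reach is approached as far as the arm can. A call is refused whole if a number of a shift passes 5 or a number of a turn 8.59, either way. A call with a gripper value outside its range is refused whole. The fingers move at their own pace and stop on an object; FORCE is the grip in N (left out, the last holds). Time passes only in rows, so rows that do not move let the fingers close. It gives the time, the measured TCP pose, the force, the opening and the grip force at its end, in the units of the state.
- robot.read_state(): the state, without advancing time (a new reading comes with each control period).
- robot.read_camera(name): name is "scene" or "top" or "wrist"; returns a dict with "img" (480x640x3 uint8, blue, green, red), "K" (3x3 intrinsics, pixels), "k1" (the pictures are not rectified: a ray, as slopes to the right and down, at radius r is drawn at 1 + k1 r^2 times it, then the intrinsics apply), "pose" (4x4, takes a point from camera to world coordinates). Camera axes: x right, y up, looking along -z (the intrinsics and any distortion apply to the point x, -y, -z); pixel columns grow to the right and rows downward; lengths in m; the calibration is good to about 2 mm. A picture is of the moment at which its call begins. There is no depth.
- robot.close_job(): hands the job in; it is judged then, once.
The state is a dict: "t": time; "q": joint angles; "dq": joint speeds; "joint_torque": joint torques, N m; "tool_pos": TCP position; "orientation": TCP orientation; "force": force on the tool from outside, world axes, zero at the start; "wrist_torque": the same for the moment, N m; "opening": finger opening in m; "gripper_force": force on a finger pad.
Only numpy, scipy, OpenCV 4.12 (cv2) and the standard library are available. Lean on these libraries where they do the work, as an engineer would, in place of code of your own. Each camera call takes 0.05 s, during which the arm holds its last target. There are 200 camera calls.

## Task

The steel sleeve on the fixture's arbor is held captive by an upright keeper. Take the adjusting tool from its stand and, with its blade through the slot in the housing top, advance the star wheel tooth by tooth away from the robot until the keeper arm lies level (never push the keeper itself), then stand the tool back in its stand. Slide the freed sleeve off the arbor's open end and lay it on its side in the empty cradle of the foam pad, leaving the other things on the bench where they are.

Things in the scene. Friction and masses are not known exactly. Their poses are not given: they have to be found in the camera images.
- fixture: Grey fixture bolted to the bench, yaw within 0.25 rad. Origin on the bench below the star wheel's centre; x away from the robot, z up. Base plate x +-55, y -192 to +42, 10 mm thick. Closed housing x +-42, y -26 to +32, flat top at z=92 mm with the slot in its 5 mm top plate. Next to it (y -26 to -40, x +-25) an upright to z=126 carries the arbor.
- slot (a point): Centre of the access slot's mouth, on the housing top (fixture x=-9, y=0, z=92 mm); fixture axes. The slot is 27 mm long along x (-13.5 to +13.5 mm of this point) and 14 mm wide along y.
- wheel (a point): Centre of the star wheel inside the housing (fixture 0, 0, 55 mm); its axis is the fixture's y. 10 straight radial steel teeth, 36 degrees apart, each 5 mm thick, 18 mm wide along y, tip radius 28 mm (4 mm under the top plate), hub radius 14 mm. One tooth points the same way as the keeper arm.
- star_wheel (a joint): Wheel angle (rad): 0 = keeper upright, grows as the top teeth and keeper tip go to fixture +x; 1.571 = keeper level. Starts -0.25 to 0.2, can go to 2.6. Stays where left (friction 0.08 N m, 4 N at the blade; no spring). Pushing with the blade tip 19 mm below the housing top up to the slot's +x end sets the pushed tooth about 22 degrees past the top; the keeper is then level after 2 or 3 strokes.
- keeper: Star wheel, spindle and keeper arm in one. Origin at the wheel's centre; the spindle (12 mm) runs along y to a bearing post at fixture y -162 to -174 (24 mm wide, top z=68). The arm is a flat dark finger 12 mm wide, 62 mm long from the axis, at y -148 to -154, just beyond the arbor's open end, blocking the sleeve. Fingers and tool must not touch it.
- keeper_tip (a point): End of the keeper arm, 62 mm from the spindle axis.
- arbor_end (a point): Centre of the arbor's open end (fixture 0, -140, 105 mm); fixture axes. The arbor is a plain steel rod, 16 mm diameter, 100 mm long, level along y, fixed to the upright at y=-40. The sleeve comes off to -y.
- sleeve: Loose steel sleeve hanging on the arbor: outside diameter 40 mm, bore 24 mm, 40 mm long, 0.15 to 0.31 kg. Origin at its centre, y along its axis. It hangs 4 mm below the arbor's axis, its centre at fixture y -62 to -90.
- stand: Tool stand, fixed: base 80 x 80 x 10 mm, two side plates and a 6 mm top plate (60 x 54 mm), top at z=72 mm, in which a hole 14 mm (x) by 20 mm (y) holds the blade. Origin under its centre on the bench. Stand and pad may exchange sides (left or right of the fixture).
- stand_top (a point): Centre of the hole in the stand's top plate, at its upper face. The tool stands with its flange on this face.
- tool: Adjusting tool, 0.12 kg, upright in the stand. Origin at the handle's centre; z up, x across the blade's thin side. Black square handle 22 x 22 mm (z -30 to +30), flange 34 x 34 mm under it (z -30 to -34), flat steel blade 3 mm (x) by 10 mm (y) down to z=-94. In the stand its origin is 34 mm above stand_top, its x within 0.05 rad of the stand's x.
- tool_tip (a point): Centre of the blade's lower end, 94 mm below the tool's origin.
- pad: Foam pad 170 (x) x 80 (y) x 12 mm, fixed to the bench, with two cradles, each a pair of low ribs along y (5 mm high, 4 mm wide, 29 mm clear between them). Origin under its centre. The cradle at x=+42 holds another sleeve; the one at x=-42 is empty.
- cradle (a point): Middle of the empty cradle, on the pad's upper face (12 mm above the bench), between the ribs; pad axes. A sleeve lying in it has its axis along y and its centre 20 mm above this point.
- spare_sleeve: Another such sleeve, lying in the pad's other cradle (origin at its centre). Leave it.
- reel: Aluminium reel, 60 mm diameter, 40 mm high, standing on the bench. Leave it.
- driver: Screwdriver, 160 mm long, lying on the bench nearer the robot. Leave it.
- clear_case: Pale plastic case 35 x 110 x 22 mm on the bench. Leave it.
- flux_jar: Small jar, 44 mm diameter, 60 mm high, on the bench beyond the fixture. Leave it.
- beaker: Small white plastic cup, 52 mm diameter, 70 mm high, nearer the robot. Leave it.
Things that resemble listed ones, but are neither listed nor needed, are in the scene too. Leave any pink look-alike of the sleeve alone. Leave any turquoise look-alike of the pad alone.

How it is judged:
On the way, in this order (a step that is already met when the one before it is completed fails the run):
1. the star wheel is advanced until the keeper arm lies level (value of joint star_wheel between 1.29 and 1.85 rad), for 0.2 s.
2. the tool stands back in its stand (horizontal distance between tool and stand_top below 0.012 m and z of tool in the frame of stand_top below 0.04 m and angle between tool's own z axis and vertical below 0.12 rad), for 0.1 s.
3. the sleeve is clear of the arbor's open end (y of sleeve in the frame of arbor_end below -0.021 m), for 0.05 s.
At the end, for the whole second after the job is handed in: Keeper arm level within 16 degrees; the tool standing upright in its stand, flange down on the top plate; the sleeve at rest on its side between the ribs of the empty cradle, within 22 mm of its middle lengthwise and in line with it within 0.2 rad (all of step 1 and all of step 2 and x of sleeve in the frame of cradle between -0.008 and 0.008 m and y of sleeve in the frame of cradle between -0.022 and 0.022 m and z of sleeve in the frame of cradle below 0.024 m and angle between the y axis of sleeve and the y axis of pad, either way round below 0.2 rad and linear speed of each of sleeve, tool below 0.02 m/s); the robot touches nothing.
It fails at once if the robot or the tool pushes the keeper (contact force between any of the fingers, the arm and keeper above 1.5 N or contact force between tool and keeper_c0 above 1.5 N).
It fails at once if another thing on the bench is moved more than 30 mm (distance of any of spare_sleeve, reel, driver, clear_case, flux_jar, beaker from where it was at the start of the episode above 0.03 m).
It also fails if it takes over 72 s, if anything falls off the work surface, if the arm or the gripper's body presses on something with over 40 N, if the wrist force passes 120 N, or if a joint passes its speed limit or range.

## Working session

There is one attempt and no reset: what is moved stays moved. The work goes in short steps, Python scripts to look and compute and a shell command to move; the robot and the scene stay as the last step left them, time stands still between calls to the robot, and variables do not carry over. Pictures are saved under pics/ and viewed, at most 10 in all, crops included, and the job is handed in when it is done.

```bash
mkdir -p pics; cat > h.py <<'E'
import numpy as np, cv2
from scipy.spatial.transform import Rotation as R
from plant import robot
def ray(c,u,v):
    p=cv2.undistortPoints(np.array([[[u,v]]],float),c["K"],np.array([c["k1"],0,0,0,0.]))[0,0]
    d=c["pose"][:3,:3]@np.array([p[0],-p[1],-1]); return c["pose"][:3,3],d
def plane(c,u,v,z):
    o,d=ray(c,u,v); return o+d*(z-o[2])/d[2]
def proj(c,P):
    q=np.linalg.inv(c["pose"])@np.append(P,1); r=np.array([q[0],-q[1]])/-q[2]
    r=r*(1+c["k1"]*(r@r)); K=c["K"]; return np.array([K[0,0]*r[0]+K[0,1]*r[1]+K[0,2],K[1,1]*r[1]+K[1,2]])
def tri(c1,p1,c2,p2):
    o1,d1=ray(c1,*p1);o2,d2=ray(c2,*p2)
    t=np.linalg.lstsq(np.c_[d1,-d2],o2-o1,rcond=None)[0]; a=o1+d1*t[0];b=o2+d2*t[1]; return (a+b)/2,np.linalg.norm(a-b)
E
python3 - <<'E'
from h import *
import pickle
D={}
for n in("scene","top"):
    c=robot.read_camera(n);D[n]=c;cv2.imwrite(f"pics/{n}0.png",c["img"]);print(n,c["pose"].round(3).tolist(),c["k1"],c["K"].tolist())
pickle.dump(D,open("c0.pkl","wb"))
s=robot.read_state();print(s,robot.tcp_to_grasp,R.from_rotvec(s["orientation"]).as_matrix().round(3))
E
```

```text
scene [[0.02, -0.672, 0.74, 1.135], [1.0, 0.011, -0.017, 0.011], [0.004, 0.74, 0.672, 0.67], [0.0, 0.0, 0.0, 1.0]] -0.06474427607288816 [[434.2733725910952, 0.0, 324.2950839012384], [0.0, 434.2733725910952, 240.1785751424039], [0.0, 0.0, 1.0]]
top [[0.003, 0.999, -0.05, 0.43], [-1.0, 0.004, 0.008, 0.041], [0.009, 0.05, 0.999, 1.099], [0.0, 0.0, 0.0, 1.0]] -0.09305016837829248 [[440.03884558348705, 0.0, 315.7975948889775], [0.0, 440.03884558348705, 244.11699896058468], [0.0, 0.0, 1.0]]
{'t': 0.1, 'q': array([-1.19736871e+00,  1.31068982e-01,  1.48916579e+00, -2.69084169e-05,
        1.52300331e+00, -8.53983031e-02]), 'dq': array([ 1.27091517e-04, -1.66876814e-03, -1.81639833e-03,  7.26813262e-04,
        8.69021396e-05,  1.49254640e-03]), 'joint_torque': array([ 1.39619009e-03, -5.61339104e+01, -4.93098092e+01,  7.70806661e-02,
        2.90827226e-02, -6.61963463e-05]), 'tool_pos': array([ 0.26556155, -0.53745891,  0.21770482]), 'orientation': array([-3.05770065e+00, -7.14049271e-01,  4.12506961e-04]), 'force': array([-0.234983  , -0.36896257,  0.40204588]), 'wrist_torque': array([0.03102941, 0.02084511, 0.02655431]), 'gripper_force': 0.0, 'opening': 0.09341037116701167} 0.0188 [[ 0.897  0.443 -0.001]
 [ 0.443 -0.897  0.002]
 [ 0.    -0.002 -1.   ]]
```

View pics/scene0.png

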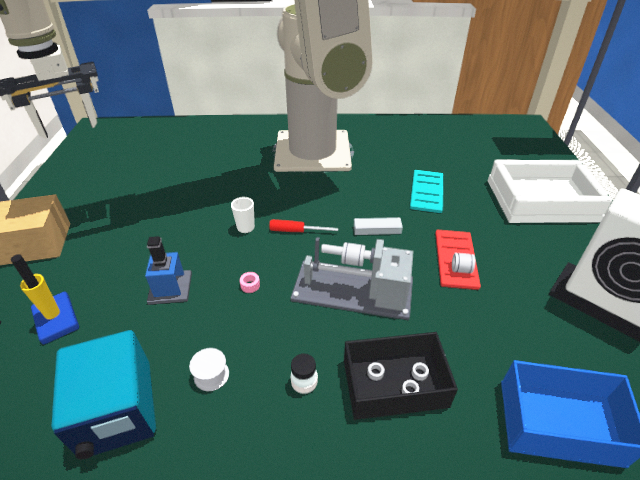

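View pics/top0.png

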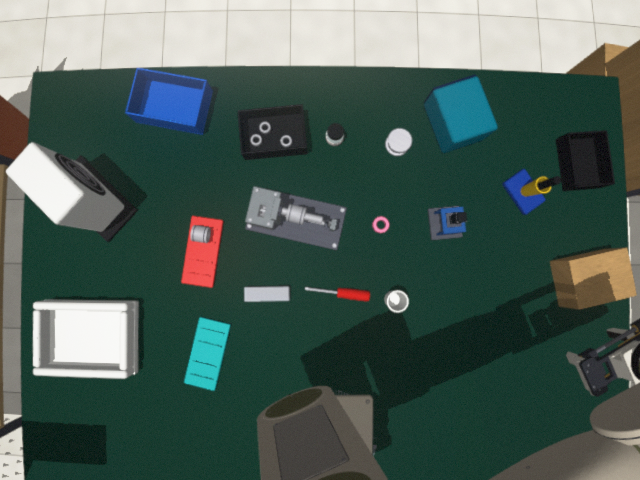

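The scene view shows the fixture (300-410, 240-310), the stand with the black-handled tool (165, 270), and the red pad (458, 260). In the top view they are at (295,217), (450,222) and (202,251), with the driver, case and beaker on the robot side.

```bash
python3 - <<'E'
from h import *
import pickle
D=pickle.load(open("c0.pkl","rb"));t=D["top"];s=D["scene"]
a=cv2.resize(t["img"][178:256,238:352],None,fx=7,fy=7,interpolation=cv2.INTER_CUBIC)
for i in range(0,114,10): cv2.putText(a,str(238+i),(i*7,10),0,.35,(0,255,255));cv2.line(a,(i*7,12),(i*7,18),(0,255,255))
for i in range(0,78,10): cv2.putText(a,str(178+i),(0,i*7+4),0,.35,(0,255,255))
cv2.imwrite("pics/fixtop.png",a)
b=cv2.resize(t["img"][195:250,420:480],None,fx=6,fy=6,interpolation=cv2.INTER_CUBIC)
c=cv2.resize(s["img"][230:310,135:205],None,fx=6,fy=6,interpolation=cv2.INTER_CUBIC)
m=np.zeros((480,790,3),np.uint8);m[:330,:360]=b;m[:480,365:785]=c
for i in range(0,60,10): cv2.putText(m,str(420+i),(i*6,10),0,.35,(0,255,255))
for i in range(0,55,10): cv2.putText(m,str(195+i),(0,i*6+4),0,.35,(0,255,255))
for i in range(0,70,10): cv2.putText(m,str(135+i),(365+i*6,10),0,.35,(0,255,255))
for i in range(0,80,10): cv2.putText(m,str(230+i),(365,i*6+4),0,.35,(0,255,255))
cv2.imwrite("pics/standcrop.png",m)
hsv=cv2.cvtColor(t["img"],cv2.COLOR_BGR2HSV)
m=(((hsv[...,0]<8)|(hsv[...,0]>172))&(hsv[...,1]>150)&(hsv[...,2]>90)).astype(np.uint8)
m[:,:170]=0;m[:,235:]=0
m=cv2.morphologyEx(m,cv2.MORPH_CLOSE,np.ones((9,9)))
k=max(cv2.findContours(m,0,2)[0],key=cv2.contourArea)
P=np.array([plane(t,*p[0],.012)[:2] for p in k],np.float32)
print("pad",cv2.minAreaRect(P),cv2.boxPoints(cv2.minAreaRect(P)).tolist())
E
```

```text
pad ((0.46533727645874023, 0.3141998052597046), (0.08167274296283722, 0.17060703039169312), 81.92261505126953) [[0.37514209747314453, 0.28575462102890015], [0.5440565347671509, 0.26178252696990967], [0.5555324554443359, 0.34264498949050903], [0.3866180181503296, 0.3666170835494995]]
```

View pics/fixtop.png

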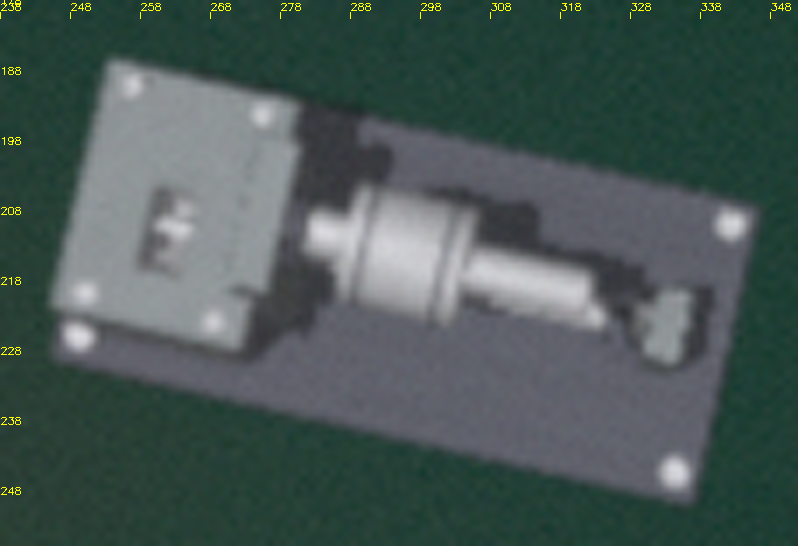

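View pics/standcrop.png

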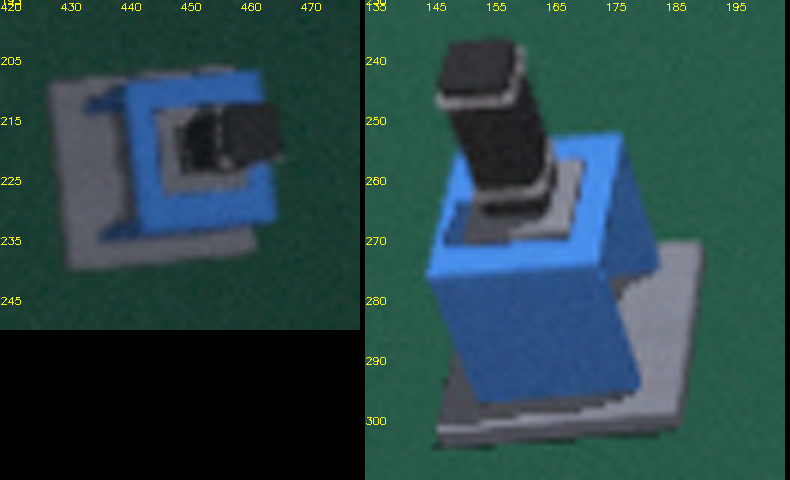

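The fixture crop shows base corners (346,208), (337,250) and (245,229), housing-top corners (253,187), (245,221) and (272,228), and the slot at about (262,211). The stand crop shows blue top corners (441,209), (463,207), (466,231) and (443,234) in the top view, with the handle top at (462,217).

```bash
cat > est.py <<'E'
from h import *
import pickle
D=pickle.load(open("c0.pkl","rb"));t=D["top"];s=D["scene"]
def fit(loc,w):
    loc=np.array(loc,float);w=np.array(w);a=loc-loc.mean(0);b=w-w.mean(0)
    th=np.arctan2((a[:,0]*b[:,1]-a[:,1]*b[:,0]).sum(),(a*b).sum()); c,sn=np.cos(th),np.sin(th);Rm=np.array([[c,-sn],[sn,c]])
    T=w.mean(0)-Rm@loc.mean(0); return th,T,np.linalg.norm(loc@Rm.T+T-w,axis=1).round(4)
L=lambda px,z,c=t:plane(c,px[0]-.4,px[1]-.4,z)[:2]
F=[((.055,-.192),(346.1,207.6),.01),((-.055,-.192),(337,249.9),.01),((-.055,.042),(245.1,229.1),.01),
((.042,.032),(253.4,186.6),.092),((-.042,.032),(245.1,221.4),.092),((-.042,-.026),(272.3,228),.092),((-.009,0),(262,211.1),.092)]
if __name__=="__main__":
    th,T,r=fit([f[0] for f in F],[L(f[1],f[2]) for f in F]);print("fixture",th,T,r)
    S=[((.03,.027),(440.8,208.8)),((.03,-.027),(463.3,206.8)),((-.03,-.027),(465.8,231.5)),((-.03,.027),(443.5,234))]
    print("stand top",fit([x[0] for x in S],[L(x[1],.072) for x in S]))
    # scene view: x toward camera is lower row
    S2=[((.03,.027),(135+235/6,230+262/6)),((.03,-.027),(135+63/6,230+277/6)),((-.03,.027),(135+257/6,230+133/6))]
    print("stand scene",fit([x[0] for x in S2],[L(x[1],.072,s) for x in S2]))
    print("handle top:",L((461.8,217.2),.136), "scene",L((135+117/6,230+67/6),.136,s))
E
python3 est.py
```

```text
fixture -0.2187639513860289 [0.56550644 0.15454388] [0.0021 0.0009 0.001  0.001  0.0014 0.0055 0.0006]
stand top (np.float64(0.09716526079169077), array([ 0.53980867, -0.29356899]), array([0.0003, 0.0007, 0.0006, 0.0005]))
stand scene (np.float64(0.10843077990100249), array([ 0.53888153, -0.29168874]), array([0.0002, 0.0001, 0.0003]))
handle top: [ 0.53992888 -0.29203093] scene [ 0.54366372 -0.28863982]
```

```bash
python3 -m pendant '[[[1,4.4,-1.23,0,0],[1,4.4,-1.23,0,0],[1,4.4,-1.23,0,0],[1,4.4,-1.23,0,0],[1,4.4,-1.23,0,0],[1,4.4,-1.23,0,0],[1,4.4,-1.23,0,0],[1,4.4,-1.23,0,0]]]' 20
python3 -m pendant '[[[1,0,0,0,-8.5],[1,0,0,0,-8.5],[1,0,0,0,-8.5],[1,0,0,0,-8.5],[1,0,0,0,-8.5],[1,0,0,0,-8.5],[1,0,0,0,-8.5],[1,0,0,0,-8.5]]]'
cat >> h.py <<'E'
def rel(x,y,z,yaw):
    "offset (cm, tool axes) of TCP target and roll (deg) to put tool y axis at world angle yaw"
    s=robot.read_state();M=R.from_rotvec(s["orientation"]).as_matrix()
    a=np.arctan2(M[1,1],M[0,1]);d=np.degrees((yaw-a+np.pi)%(2*np.pi)-np.pi)
    print("t",round(s["t"],2),"pos",s["tool_pos"].round(4),"tool shift cm",(M.T@(np.array([x,y,z])-s["tool_pos"])*100).round(2),"roll",-d.round(2),"tilt",M[:,2].round(3),"F",s["force"].round(1),"q",s["q"].round(2),"op",round(s["opening"],4),round(s["gripper_force"],1))
E
python3 - <<'E'
from h import *
rel(.539,-.2925,.093,.1)
c=robot.read_camera("wrist");cv2.imwrite("pics/w1.png",c["img"])
for P in((.539,-.2925,.072),(.54,-.2925,.136)):print(proj(c,np.array(P)))
E
```

```text
t: 0.9
tool_pos: [0.5387, -0.2922, 0.2182]
orientation: [-3.059, -0.714, 0.001]
force: [-0.4, -1.1, 0.4]
opening: 0.0934
gripper_force: 0.0
t: 1.7
tool_pos: [0.5375, -0.2936, 0.218]
orientation: [-2.129, -2.309, 0.0]
force: [-0.3, 0.2, -0.6]
opening: 0.0929
gripper_force: 0.0
t 1.7 pos [ 0.5375 -0.2936  0.218 ] tool shift cm [ 0.09  0.17 12.5 ] roll -1.09 tilt [-0.001  0.001 -1.   ] F [-0.3  0.2 -0.6] q [-0.58  0.17  1.45  0.    1.53 -0.66] op 0.0929 0.0
[318.09333155 229.49018372]
[319.97425761 251.51335758]
```

View pics/w1.png

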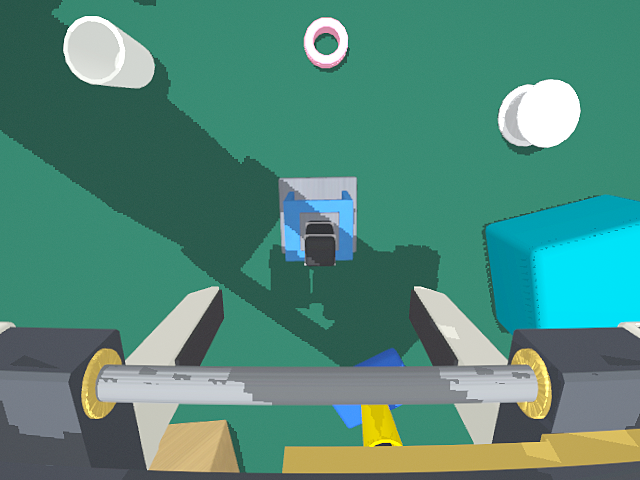

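The wrist view shows the handle top centred at about (320,250), matching the predicted (320,251), so I descend and grip.

```bash
python3 -m pendant '[[[1,0.09,0.17,3,-1.1],[1,0,0,4,0],[1,0,0,4,0],[1,0,0,1.5,0],[0.1,0,0,0,0],[0.1,0,0,0,0],[0.1,0,0,0,0],[0.1,0,0,0,0]]]' 40
python3 -m pendant '[[[0.1,0,0,0,0],[0.1,0,0,0,0],[0.1,0,0,0,0],[0.1,0,0,0,0]]]'
python3 -c "
from h import *
rel(.539,-.2925,.093,.1)"
```

```text
t: 2.55
tool_pos: [0.5408, -0.2938, 0.0963]
orientation: [2.112, 2.32, 0.001]
force: [0.0, -0.6, -0.5]
opening: 0.0658
gripper_force: 0.0
t: 2.95
tool_pos: [0.5394, -0.2928, 0.0937]
orientation: [2.115, 2.323, 0.0]
force: [0.5, 0.2, -0.3]
opening: 0.0336
gripper_force: 0.0
t 2.95 pos [ 0.5394 -0.2928  0.0937] tool shift cm [ 0.03 -0.04  0.07] roll -0.34 tilt [ 0. -0. -1.] F [ 0.5  0.2 -0.3] q [-0.58  0.26  1.58 -0.    1.31 -0.67] op 0.0336 0.0
```

```bash
python3 -m pendant '[[[0,0,0,0,0],[0,0,0,0,0],[0,0,0,0,0],[0,0,0,0,0]]]' 40
python3 -m pendant '[[[0,0,0,-0.5,0],[0,0,0,-3,0],[0,0,0,-4,0],[0,0,0,-4,0],[0,0,0,-4,0],[0,0,0,0,0]]]'
python3 -c "
from h import *
rel(.539,-.2925,.093,.1)"
```

```text
t: 3.35
tool_pos: [0.5394, -0.2928, 0.0936]
orientation: [-2.115, -2.323, -0.0]
force: [0.9, 0.9, 0.1]
opening: 0.022
gripper_force: 40.0
t: 3.95
tool_pos: [0.5421, -0.2946, 0.2571]
orientation: [2.107, 2.315, 0.003]
force: [0.5, -0.6, -0.3]
opening: 0.0215
gripper_force: 40.0
t 3.95 pos [ 0.5421 -0.2946  0.2571] tool shift cm [ 0.36 -0.44 16.4 ] roll -0.34 tilt [ 0.01  -0.007 -1.   ] F [ 0.5 -0.6 -0.3] q [-0.58  0.15  1.4  -0.    1.58 -0.67] op 0.0215 40.0
```

```bash
python3 -m pendant '[[[0,4.4,0.5,0,0],[0,4.9,0.58,0,0],[0,4.9,0.58,0,0],[0,4.9,0.58,0,0],[0,4.9,0.58,0,0],[0,4.9,0.58,0,0],[0,4.9,0.58,0,0],[0,4.9,0.58,0,0]]]'
python3 -m pendant '[[[0,0,0,0,6.2],[0,0,0,0,6.2],[0,0,0,0,6.2],[0,0,0,0,0]]]'
python3 - <<'E'
from h import *
rel(.5437,.098,.26,-.2188)
c=robot.read_camera("wrist")
import pickle;pickle.dump(c,open("w2.pkl","wb"))
th=-.2188;Rm=np.array([[np.cos(th),-np.sin(th)],[np.sin(th),np.cos(th)]])
W=lambda x,y,z:np.append(Rm@np.array([x,y])+[.5655,.1545],z)
for p in [(-.0225,.007,.092),(.0045,.007,.092),(.0045,-.007,.092),(-.0225,-.007,.092),(-.042,.032,.092),(.042,.032,.092)]:print(p,proj(c,W(*p)).round(1))
u,v=proj(c,W(-.009,0,.092)).astype(int)
print(u,v)
h=c["img"]
a=h[max(0,v-60):v+60,max(0,u-80):u+80]
cv2.imwrite("pics/w2.png",np.vstack([cv2.resize(h,(400,300)),cv2.resize(a,None,fx=400/a.shape[1],fy=300/a.shape[0],interpolation=cv2.INTER_CUBIC)]))
E
```

```text
t: 4.75
tool_pos: [0.5479, 0.0987, 0.2483]
orientation: [-2.115, -2.323, 0.0]
force: [0.4, -0.6, -1.4]
opening: 0.0217
gripper_force: 40.0
t: 5.15
tool_pos: [0.5481, 0.097, 0.2481]
orientation: [-2.463, -1.949, 0.001]
force: [-0.7, 0.0, -0.7]
opening: 0.0218
gripper_force: 40.0
t 5.15 pos [0.5481 0.097  0.2481] tool shift cm [-0.   -0.46 -1.19] roll -0.75 tilt [-0.001 -0.    -1.   ] F [-0.7  0.  -0.7] q [ 0.08  0.    1.57 -0.    1.57  0.31] op 0.0218 40.0
(-0.0225, 0.007, 0.092) [293.6 151.8]
(0.0045, 0.007, 0.092) [325.3 151.3]
(0.0045, -0.007, 0.092) [325.4 167.9]
(-0.0225, -0.007, 0.092) [294.1 168.4]
(-0.042, 0.032, 0.092) [269.5 121.6]
(0.042, 0.032, 0.092) [370.  120.2]
309 159
```

View pics/w2.png

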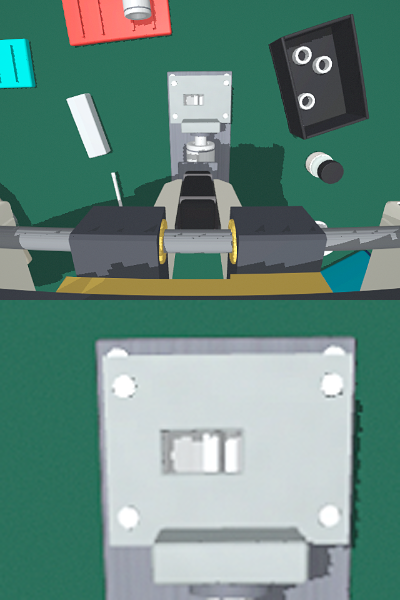

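The slot appears at u 294–326, v 151–169, within 1 px of the prediction. The bright bars in it could be either teeth or hub, so I'll get the wheel angle from the keeper in the scene view.

```bash
cat >> h.py <<'E'
th=-.2188;Rm=np.array([[np.cos(th),-np.sin(th)],[np.sin(th),np.cos(th)]])
W=lambda x,y,z:np.append(Rm@np.array([x,y])+[.5655,.1545],z)
E
python3 - <<'E'
from h import *
import pickle
s=pickle.load(open("c0.pkl","rb"))["scene"];w=pickle.load(open("w2.pkl","rb"))
a=cv2.resize(s["img"][230:295,285:365],None,fx=7,fy=7,interpolation=cv2.INTER_CUBIC)[:, :400]
for d,col in((-12,(0,0,255)),(2,(0,255,255))):
    r=np.radians(d)
    for yy in(-.148,):
        p=[proj(s,W(q*np.sin(r),yy,.055+q*np.cos(r))) for q in(.035,.062)]
        cv2.line(a,*[tuple(((x-[285,230]+.5)*7).astype(int).tolist()) for x in p],col,1)
b=cv2.resize(w["img"][146:174,288:332],None,fx=9,fy=9,interpolation=cv2.INTER_CUBIC)
m=np.zeros((455,800,3),np.uint8);m[:,:400]=a;m[:b.shape[0],404:404+396]=b[:,:396]
cv2.imwrite("pics/k.png",m)
E
```

```text
(no output)
```

View pics/k.png

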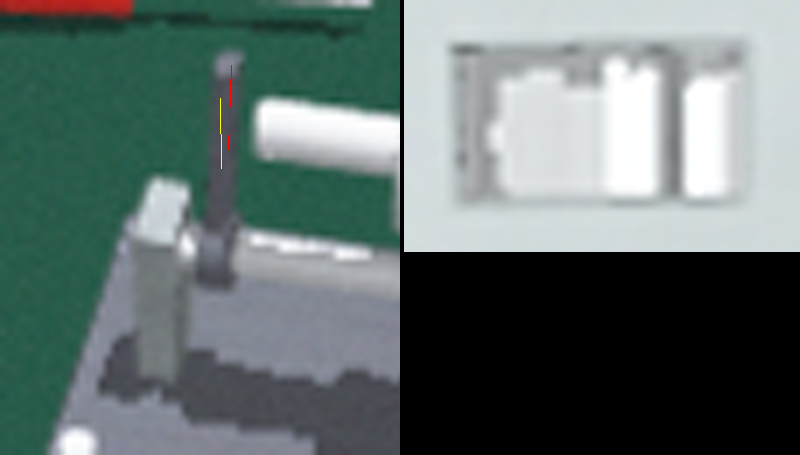

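The keeper overlay matches the −12° line: its tip is at crop (229,60). Teeth are therefore at about −12° and −48°, so I insert at fixture x ≈ −12 mm.

```bash
python3 -c "
from h import *
p=W(-.0122,-.0013,.1786);print(p);rel(*p,-.2188)"
```

```text
[0.55330869 0.15587911 0.1786    ]
t 5.2 pos [0.5482 0.0968 0.2482] tool shift cm [ 5.87 -0.83  6.96] roll -0.54 tilt [-0.001 -0.    -1.   ] F [-0.8  0.4 -1.2] q [ 0.08  0.    1.57 -0.    1.57  0.31] op 0.0219 40.0
```

```bash
python3 -m pendant '[[[0,3,-0.4,0,-0.5],[0,2.87,-0.43,0,0],[0,0,0,2.5,0],[0,0,0,2.5,0],[0,0,0,1.4,0],[0,0,0,0,0],[0,0,0,0,0]]]'
python3 - <<'E'
from h import *
p=W(-.0122,-.0013,.1786);rel(*p,-.2188)
s=robot.read_camera("scene");t=robot.read_camera("top");tip=W(-.0122,0,.097)
m=np.zeros((400,800,3),np.uint8)
for i,(c,P) in enumerate(((s,tip),(t,tip))):
    u,v=proj(c,P);u0,v0=int(u)-25,int(v)-30
    a=cv2.resize(c["img"][v0:v0+50,u0:u0+50],None,fx=8,fy=8,interpolation=cv2.INTER_CUBIC)
    for q,col in((W(-.0122,0,.097),(0,0,255)),(W(-.0225,.007,.092),(0,255,0)),(W(-.0225,-.007,.092),(0,255,0)),(W(.0045,.007,.092),(0,255,0)),(W(.0045,-.007,.092),(0,255,0))):
        x=((proj(c,q)-[u0,v0]+.5)*8).astype(int);cv2.circle(a,tuple(x.tolist()),2,col,-1)
    m[:,400*i:400*i+400]=a
cv2.imwrite("pics/hov.png",m)
E
```

```text
t: 5.9
tool_pos: [0.5537, 0.1556, 0.1851]
orientation: [-2.453, -1.963, -0.0]
force: [0.5, 0.5, -0.7]
opening: 0.0218
gripper_force: 40.0
t 5.9 pos [0.5537 0.1556 0.1851] tool shift cm [ 0.02 -0.04  0.65] roll -0.15 tilt [ 0.  0. -1.] F [ 0.5  0.5 -0.7] q [0.18 0.08 1.6  0.   1.46 0.41] op 0.0218 40.0
```

View pics/hov.png

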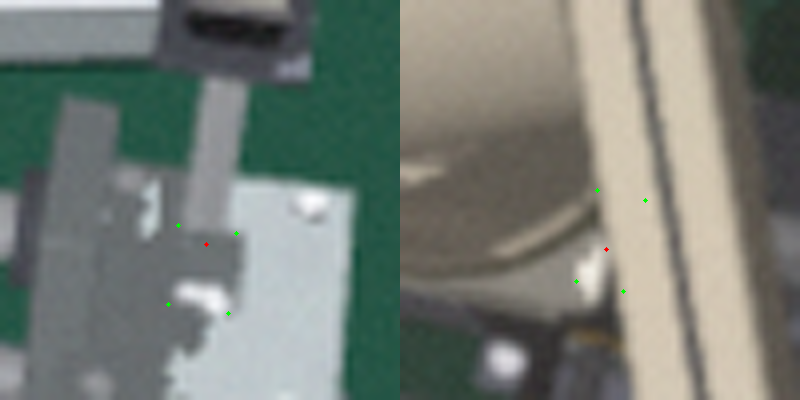

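In the scene crop the blade tip is centred at (209,228), against an expected ~(206,230), between the slot corners at 178–237. It is aligned, so I descend.

```bash
python3 -m pendant '[[[0,0,-0.04,0.6,0],[0,0,0,0.6,0],[0,0,0,0.6,0],[0,0,0,0.6,0],[0,0,0,0,0]]]'
python3 -m pendant '[[[0,0,0,0.5,0],[0,0,0,0.15,0],[0,0,0,0,0]]]'
python3 -c "
from h import *
p=W(-.0122,-.0013,.1546);rel(*p,-.2188)"
```

```text
t: 6.5
tool_pos: [0.5527, 0.1563, 0.1594]
orientation: [-2.453, -1.961, 0.001]
force: [1.0, 2.8, -2.1]
opening: 0.0216
gripper_force: 40.0
t: 6.8
tool_pos: [0.5532, 0.1562, 0.1539]
orientation: [-2.453, -1.962, -0.001]
force: [1.9, 4.7, -3.1]
opening: 0.0217
gripper_force: 40.0
t 6.8 pos [0.5532 0.1562 0.1539] tool shift cm [-0.03  0.02 -0.07] roll -0.17 tilt [ 0.     0.001 -1.   ] F [ 1.9  4.7 -3.1] q [0.19 0.1  1.64 0.   1.4  0.41] op 0.0217 40.0
```

```bash
python3 -m pendant '[[[0,0.1,0,0,0],[0,0,0,0,0]]]'
python3 -m pendant '[[[0,0,0.3,0,0],[0,0,0.3,0,0],[0,0,0.3,0,0],[0,0,0.3,0,0],[0,0,0.25,0,0],[0,0,0,0,0],[0,0,0,0,0]]]'
python3 -c "
from h import *
p=W(.0025,-.0003,.1546);rel(*p,-.2188)"
```

```text
t: 7.0
tool_pos: [0.5532, 0.1566, 0.154]
orientation: [2.454, 1.962, -0.001]
force: [0.5, 1.5, -1.6]
opening: 0.0216
gripper_force: 40.0
t: 7.7
tool_pos: [0.5674, 0.1535, 0.1538]
orientation: [-2.454, -1.962, 0.001]
force: [-3.5, 0.9, -0.2]
opening: 0.0218
gripper_force: 40.0
t 7.7 pos [0.5674 0.1535 0.1538] tool shift cm [ 0.03  0.04 -0.08] roll -0.18 tilt [-0.001 -0.    -1.   ] F [-3.5  0.9 -0.2] q [ 0.18  0.14  1.6  -0.    1.4   0.4 ] op 0.0218 40.0
```

```bash
python3 -m pendant '[[[0,0.03,0.08,0,0],[0,0,0,0,0],[0,0,-0.2,0,0],[0,0,0,-1.3,0],[0,0,0,-1.5,0],[0,0,0,0,0],[0,0,-0.65,0,0],[0,0,-0.65,0,0]]]'
python3 -m pendant '[[[0,0,0,0,0],[0,0,0,0,0]]]'
python3 - <<'E'
from h import *
p=W(-.0122,-.0001,.1546);rel(*p,-.2188)
s=robot.read_camera("scene")
u,v=proj(s,W(0,-.148,.09)).astype(int)
a=s["img"][v-30:v+30,u-40:u+40]
a=cv2.resize(a,None,fx=6,fy=6,interpolation=cv2.INTER_CUBIC)
for d in(10,22,34):
    r=np.radians(d);q=[proj(s,W(k*np.sin(r),-.148,.055+k*np.cos(r))) for k in(.03,.062)]
    cv2.line(a,*[tuple(((x-[u-40,v-30]+.5)*6).astype(int).tolist()) for x in q],(0,8*d,255),1)
cv2.imwrite("pics/k1.png",a)
E
```

```text
t: 8.5
tool_pos: [0.5533, 0.1572, 0.182]
orientation: [-2.454, -1.962, -0.0]
force: [0.5, -0.3, -1.3]
opening: 0.0217
gripper_force: 40.0
t: 8.7
tool_pos: [0.5532, 0.1572, 0.1816]
orientation: [-2.453, -1.962, 0.001]
force: [-0.2, -0.1, -2.3]
opening: 0.022
gripper_force: 40.0
t 8.7 pos [0.5532 0.1572 0.1816] tool shift cm [-0.    0.04  2.7 ] roll -0.16 tilt [-0.001 -0.    -1.   ] F [-0.2 -0.1 -2.3] q [ 0.19  0.08  1.61 -0.    1.45  0.41] op 0.022 40.0
```

View pics/k1.png

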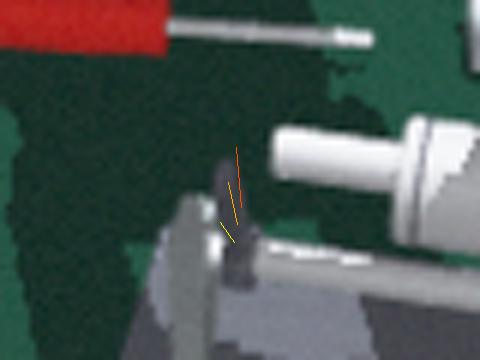

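The keeper tip is now at about crop (226,170), roughly 20° past upright, as expected. Next stroke, inserting slightly further back.

```bash
python3 -m pendant '[[[0,0,-0.1,0.7,0],[0,0,0,0.7,0],[0,0,0,0.7,0],[0,0,0,0.6,0],[0,0,0,0,0]]]'
python3 -c "
from h import *
p=W(-.0132,-.0001,.1546);rel(*p,-.2188)"
```

```text
t: 9.25
tool_pos: [0.5519, 0.1571, 0.1534]
orientation: [-2.453, -1.961, 0.004]
force: [-0.6, 0.3, -1.3]
opening: 0.0222
gripper_force: 40.0
t 9.25 pos [0.5519 0.1571 0.1534] tool shift cm [ 0.03  0.07 -0.12] roll -0.18 tilt [-0.003 -0.    -1.   ] F [-0.6  0.3 -1.3] q [0.19 0.1  1.64 0.   1.4  0.41] op 0.0222 40.0
```

Clean insertion. Stroke from −13.9 to +3.

```bash
python3 -m pendant '[[[0,0,0.35,0,0],[0,0,0.35,0,0],[0,0,0.35,0,0],[0,0,0.35,0,0],[0,0,0.25,0,0],[0,0,0,0,0],[0,0,0,0,0]]]'
python3 -c "
from h import *
p=W(.003,-.0001,.1546);rel(*p,-.2188)"
```

```text
t: 9.95
tool_pos: [0.5683, 0.1539, 0.1551]
orientation: [-2.453, -1.961, 0.002]
force: [-8.0, 2.5, 2.7]
opening: 0.0218
gripper_force: 40.0
t 9.95 pos [0.5683 0.1539 0.1551] tool shift cm [-0.02  0.02  0.05] roll -0.17 tilt [-0.002  0.    -1.   ] F [-8.   2.5  2.7] q [0.18 0.14 1.6  0.   1.41 0.4 ] op 0.0218 40.0
```

```bash
python3 -m pendant '[[[0,0,-0.25,0,0],[0,0,0,-1.3,0],[0,0,0,-1.4,0],[0,0,0,0,0],[0,0,-0.65,0,0],[0,0,-0.7,0,0],[0,0,0,0,0],[0,0,0,0,0]]]'
python3 -m pendant '[[[0,0,0,0.7,0],[0,0,0,0.7,0],[0,0,0,0.7,0],[0,0,0,0.6,0],[0,0,0,0,0]]]'
python3 -c "
from h import *
p=W(-.0132,-.0001,.1546);rel(*p,-.2188)"
```

```text
t: 10.75
tool_pos: [0.5527, 0.1573, 0.1817]
orientation: [-2.453, -1.962, 0.001]
force: [0.1, 0.9, -0.7]
opening: 0.0218
gripper_force: 40.0
t: 11.25
tool_pos: [0.5524, 0.157, 0.1534]
orientation: [-2.453, -1.961, 0.004]
force: [-0.4, 0.2, -1.8]
opening: 0.0218
gripper_force: 40.0
t 11.25 pos [0.5524 0.157  0.1534] tool shift cm [ 0.03  0.02 -0.12] roll -0.18 tilt [-0.003 -0.    -1.   ] F [-0.4  0.2 -1.8] q [ 0.19  0.1   1.64 -0.    1.4   0.41] op 0.0218 40.0
```

```bash
python3 -m pendant '[[[0,0,0.35,0,0],[0,0,0.35,0,0],[0,0,0.35,0,0],[0,0,0.3,0,0],[0,0,0.25,0,0],[0,0,0,0,0],[0,0,0,0,0]]]'
python3 -m pendant '[[[0,0,-0.25,0,0],[0,0,0,-2,0],[0,0,0,-3,0],[0,0,0,-3,0],[0,0,0,-3,0],[0,0,0,0,0]]]'
python3 - <<'E'
from h import *
rel(.5394,-.2928,.2436,.106)
s=robot.read_camera("scene")
u,v=proj(s,W(0.03,-.148,.06)).astype(int)
a=s["img"][v-30:v+30,u-40:u+40]
a=cv2.resize(a,None,fx=6,fy=6,interpolation=cv2.INTER_CUBIC)
for d in(78,90,102):
    r=np.radians(d);q=[proj(s,W(k*np.sin(r),-.148,.055+k*np.cos(r))) for k in(.03,.062)]
    cv2.line(a,*[tuple(((x-[u-40,v-30]+.5)*6).astype(int).tolist()) for x in q],(0,255 if d>90 else 0,255 if d>80 else 0),1)
cv2.imwrite("pics/k3.png",a)
E
```

```text
t: 11.95
tool_pos: [0.5683, 0.1539, 0.1551]
orientation: [-2.453, -1.961, 0.002]
force: [-6.9, 1.0, 2.7]
opening: 0.0221
gripper_force: 40.0
t: 12.55
tool_pos: [0.5697, 0.1546, 0.2713]
orientation: [2.45, 1.958, 0.015]
force: [0.8, 0.4, -1.1]
opening: 0.0219
gripper_force: 40.0
t 12.55 pos [0.5697 0.1546 0.2713] tool shift cm [-44.32   6.88   2.66] roll -18.8 tilt [ 0.011  0.002 -1.   ] F [ 0.8  0.4 -1.1] q [ 0.18  0.08  1.45 -0.    1.6   0.4 ] op 0.0219 40.0
```

View pics/k3.png

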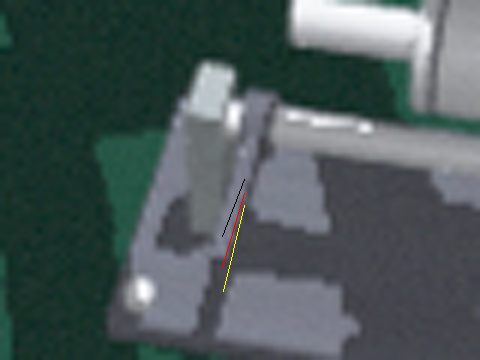

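The keeper now points toward the camera, from (260,95) to about (218,265), along the ~90–100° lines. That is level, so I return the tool.

```bash
python3 -m pendant '[[[0,-4.8,0.75,0,0],[0,-4.8,0.75,0,0],[0,-4.8,0.75,0,0],[0,-4.8,0.75,0,0],[0,-4.8,0.75,0,0],[0,-4.8,0.75,0,0],[0,-4.8,0.75,0,0],[0,-4.8,0.75,0,0]]]'
python3 -m pendant '[[[0,-4.5,0.7,0,0],[0,0,0,0,-6.2],[0,0,0,0,-6.2],[0,0,0,0,-6.2],[0,0,0,0,0],[0,0,0,0,0]]]'
python3 - <<'E'
from h import *
rel(.5394,-.2928,.0936,.106)
c=robot.read_camera("scene")
u,v=proj(c,np.array([.539,-.2925,.14])).astype(int)
a=cv2.resize(c["img"][v-40:v+50,u-50:u+50],None,fx=6,fy=6,interpolation=cv2.INTER_CUBIC)
cv2.imwrite("pics/ret.png",a);print(u,v)
E
```

```text
t: 13.4
tool_pos: [0.5396, -0.2355, 0.2632]
orientation: [-2.453, -1.961, 0.001]
force: [0.8, 0.3, -1.2]
opening: 0.0215
gripper_force: 40.0
t: 14.0
tool_pos: [0.5371, -0.2789, 0.2637]
orientation: [-2.107, -2.328, 0.001]
force: [0.2, -0.3, -0.6]
opening: 0.0218
gripper_force: 40.0
t 14.0 pos [ 0.5371 -0.2789  0.2637] tool shift cm [-1.42  0.12 17.01] roll -0.37 tilt [-0.001  0.001 -1.   ] F [ 0.2 -0.3 -0.6] q [-0.56  0.13  1.41 -0.    1.61 -0.66] op 0.0218 40.0
152 237
```

```bash
python3 -m pendant '[[[0,-1.42,0.12,0,-0.4],[0,0,0,3,0],[0,0,0,3,0],[0,0,0,3,0],[0,0,0,1.5,0],[0,0,0,1.5,0],[0,0,0,1,0],[0,0,0,0,0]]]'
python3 -c "
from h import *
rel(.5394,-.2928,.0936,.106)"
```

```text
t: 14.85
tool_pos: [0.5396, -0.2928, 0.1341]
orientation: [-2.096, -2.339, 0.0]
force: [-0.4, 1.0, -1.4]
opening: 0.0217
gripper_force: 40.0
t 14.85 pos [ 0.5396 -0.2928  0.1341] tool shift cm [ 0.   -0.02  4.05] roll 0.2 tilt [-0.001  0.001 -1.   ] F [-0.4  1.  -1.4] q [-0.58  0.22  1.54 -0.    1.38 -0.69] op 0.0217 40.0
```

Blade is in the hole with no force; lower the rest, release and rise.

```bash
python3 -m pendant '[[[0,0,0,1.5,0],[0,0,0,1.5,0],[0,0,0,0.7,0],[0,0,0,0.25,0],[0,0,0,0.1,0],[0,0,0,0,0]]]'
python3 -m pendant '[[[0.6,0,0,0,0],[0.6,0,0,0,0],[0.6,0,0,0,0],[0.6,0,0,0,0],[0.6,0,0,0,0],[0.6,0,0,-2,0],[0.6,0,0,-4,0],[0.6,0,0,-5,0]]]'
python3 -m pendant '[[[0.6,0,0,-3,0],[0.6,0,0,0,0]]]'
python3 - <<'E'
from h import *
p=W(0,-.076,.24);rel(*p,-.2188)
for n in("wrist","scene"):
    c=robot.read_camera(n);cv2.imwrite(f"pics/st_{n}.png",c["img"])
a=cv2.imread("pics/st_scene.png")[225:315,120:220];b=cv2.imread("pics/st_wrist.png")[140:300,230:410]
cv2.imwrite("pics/st.png",np.hstack([cv2.resize(a,(400,360)),cv2.resize(b,(400,360))]))
E
```

```text
t: 15.45
tool_pos: [0.5402, -0.2931, 0.0949]
orientation: [2.096, 2.34, 0.0]
force: [-0.4, 0.6, -0.8]
opening: 0.022
gripper_force: 40.0
t: 16.25
tool_pos: [0.5384, -0.292, 0.2031]
orientation: [-2.093, -2.336, 0.001]
force: [1.3, -0.2, 0.4]
opening: 0.0561
gripper_force: 0.0
t: 16.45
tool_pos: [0.5426, -0.2946, 0.2418]
orientation: [2.089, 2.332, 0.002]
force: [-0.1, -0.9, 0.6]
opening: 0.0555
gripper_force: 0.0
t 16.45 pos [ 0.5426 -0.2946  0.2418] tool shift cm [37.2   4.74 -0.04] roll 18.83 tilt [ 0.009 -0.006 -1.   ] F [-0.1 -0.9  0.6] q [-0.58  0.16  1.42 -0.    1.56 -0.69] op 0.0555 0.0
```

View pics/st.png

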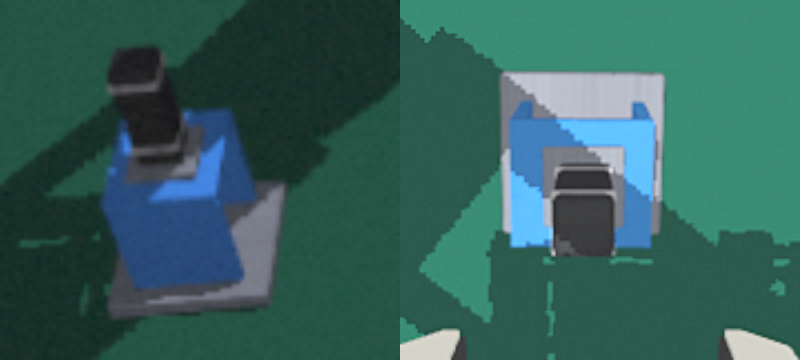

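The tool is back, upright in its stand: the handle is centred in the top plate in both views. That was the eleventh picture, one over the viewing limit of 10, so I'll view no more and work from numbers. Next I locate the sleeve along the arbor.

```bash
python3 - <<'E'
from h import *
import pickle
t=pickle.load(open("c0.pkl","rb"))["top"]
for px,z in (((296.3-.4,214.1-.4),.103),((238+365/7-.4,178+190/7-.4),.101),((238+475/7-.4,178+210/7-.4),.101)):
    P=plane(t,*px,z)[:2];print("fixture xy",Rm.T@(P-[.5655,.1545]))
E
python3 -m pendant '[[[0.7,4.65,0.6,0,0],[0.7,4.65,0.6,0,0],[0.7,4.65,0.6,0,0],[0.7,4.65,0.6,0,0],[0.7,4.65,0.6,0,0],[0.7,4.65,0.6,0,0],[0.7,4.65,0.6,0,0],[0.7,2.65,0.5,0,0]]]'
python3 -m pendant '[[[0.7,0,0,0,6.2],[0.7,0,0,0,6.2],[0.7,0,0,0,6.2],[0.7,0,0,0,0]]]'
python3 - <<'E'
from h import *
import pickle
p=W(0,-.076,.24);rel(*p,-.2188)
c=robot.read_camera("wrist");pickle.dump(c,open("w4.pkl","wb"))
h=cv2.cvtColor(c["img"],cv2.COLOR_BGR2GRAY)
# brightness profile along the sleeve's crown line (z=.121): sleeve vs arbor, and at x=+-14mm
for x in(-.012,0,.012):
    L=[]
    for y in np.arange(-.14,-.038,.004):
        u,v=proj(c,W(x,y,.117)).round().astype(int); L.append((round(y*1000),int(h[v,u]) if 0<=v<480 and 0<=u<640 else -1))
    print(x,L)
E
```

```text
fixture xy [ 0.00010974 -0.07879864]
fixture xy [ 0.01727073 -0.06037466]
fixture xy [ 0.01878942 -0.09681936]
t: 17.35
tool_pos: [0.5465, 0.0653, 0.2322]
orientation: [-2.092, -2.34, 0.003]
force: [1.1, -0.9, 0.8]
opening: 0.0649
gripper_force: 0.0
t: 17.75
tool_pos: [0.547, 0.0622, 0.2322]
orientation: [-2.446, -1.967, 0.005]
force: [0.6, 0.8, 0.5]
opening: 0.0648
gripper_force: 0.0
t 17.75 pos [0.547  0.0622 0.2322] tool shift cm [ 1.81 -0.2  -0.78] roll 0.14 tilt [-0.004 -0.    -1.   ] F [0.6 0.8 0.5] q [ 0.02 -0.    1.6   0.    1.55  0.24] op 0.0648 0.0
-0.012 [(-140, 97), (-136, 95), (-132, 95), (-128, 97), (-124, 96), (-120, 96), (-116, 96), (-112, 99), (-108, 98), (-104, 96), (-100, 97), (-96, 156), (-92, 124), (-88, 242), (-84, 243), (-80, 241), (-76, 240), (-72, 239), (-68, 243), (-64, 248), (-60, 240), (-56, 171), (-52, 157), (-48, 157), (-44, 128), (-40, 119)]
0 [(-140, 129), (-136, 180), (-132, 174), (-128, 175), (-124, 174), (-120, 176), (-116, 174), (-112, 173), (-108, 174), (-104, 174), (-100, 174), (-96, 254), (-92, 195), (-88, 248), (-84, 248), (-80, 250), (-76, 251), (-72, 252), (-68, 242), (-64, 254), (-60, 248), (-56, 255), (-52, 255), (-48, 255), (-44, 154), (-40, 126)]
0.012 [(-140, 94), (-136, 94), (-132, 96), (-128, 94), (-124, 83), (-120, 97), (-116, 96), (-112, 95), (-108, 94), (-104, 95), (-100, 95), (-96, 213), (-92, 112), (-88, 212), (-84, 215), (-80, 216), (-76, 217), (-72, 218), (-68, 225), (-64, 230), (-60, 226), (-56, 180), (-52, 97), (-48, 97), (-44, 95), (-40, 141)]
```

```bash
python3 -m pendant '[[[0.7,1.65,-0.25,0,0],[0.7,0,0,4,0],[0.7,0,0,4,0],[0.7,0,0,4,0],[0.7,0,0,2,0],[0.7,0,0,0,0],[0.7,0,0,0,0]]]' 30
python3 -c "
from h import *
p=W(0,-.078,.083);rel(*p,-.2188)"
```

```text
t: 18.5
tool_pos: [0.5489, 0.0786, 0.0945]
orientation: [-2.445, -1.972, 0.002]
force: [0.3, 0.5, 1.0]
opening: 0.0654
gripper_force: 0.0
t 18.5 pos [0.5489 0.0786 0.0945] tool shift cm [-0.03 -0.03  1.15] roll 0.31 tilt [-0.001 -0.    -1.   ] F [0.3 0.5 1. ] q [0.05 0.1  1.75 0.   1.29 0.26] op 0.0654 0.0
```

```bash
python3 -m pendant '[[[0.7,0,-0.03,1.1,0.3],[0.7,0,0,0,0],[0.3,0,0,0,0],[0.3,0,0,0,0],[0.3,0,0,0,0],[0.3,0,0,0,0],[0.3,0,0,0,0],[0.3,0,0,0,0]]]' 30
python3 -m pendant '[[[0.3,0,0,-0.2,0],[0.3,0,0,-0.2,0],[0.3,0,0,0,0]]]'
python3 -c "
from h import *
p=W(0,-.175,.087);rel(*p,-.2188)"
```

```text
t: 19.3
tool_pos: [0.5491, 0.0788, 0.0839]
orientation: [2.452, 1.964, 0.0]
force: [-2.0, 0.7, 1.9]
opening: 0.0386
gripper_force: 30.0
t: 19.6
tool_pos: [0.549, 0.0787, 0.0877]
orientation: [2.452, 1.964, 0.0]
force: [-0.3, -0.6, -2.2]
opening: 0.0383
gripper_force: 30.0
t 19.6 pos [0.549  0.0787 0.0877] tool shift cm [-9.75 -0.02  0.07] roll -0.08 tilt [ 0. -0. -1.] F [-0.3 -0.6 -2.2] q [ 0.05  0.11  1.76 -0.    1.28  0.27] op 0.0383 30.0
```

```bash
python3 -m pendant '[[[0.3,-1,0,0,0],[0.3,-1.5,0,0,0],[0.3,-1.5,0,0,0],[0.3,-1.5,0,0,0],[0.3,-1.5,0,0,0],[0.3,-1.5,0,0,0],[0.3,-1.5,0,0,0],[0.3,0,0,0,0]]]'
python3 -m pendant '[[[0.3,-0.7,0,0,0],[0.3,0,0,0,0],[0.3,0,0,0,0]]]'
python3 -c "
from h import *
p=W(0,-.175,.087);rel(*p,-.2188)"
```

```text
t: 20.4
tool_pos: [0.5267, -0.021, 0.0876]
orientation: [2.454, 1.961, -0.001]
force: [0.8, 0.6, -2.5]
opening: 0.039
gripper_force: 30.0
t: 20.7
tool_pos: [0.5257, -0.0255, 0.0877]
orientation: [-2.452, -1.964, -0.0]
force: [-0.1, 0.2, -2.3]
opening: 0.0387
gripper_force: 30.0
t 20.7 pos [ 0.5257 -0.0255  0.0877] tool shift cm [ 0.93 -0.02  0.07] roll -0.07 tilt [ 0.  0. -1.] F [-0.1  0.2 -2.3] q [-0.15  0.04  1.83  0.    1.27  0.07] op 0.0387 30.0
```

```bash
python3 -m pendant '[[[0.3,0,0,-3,0],[0.3,0,0,-4.5,0],[0.3,0,0,-4.5,0],[0.3,0,0,0,0]]]'
python3 -m pendant '[[[0.3,3.94,-2.18,0,0],[0.3,3.94,-2.18,0,0],[0.3,3.94,-2.18,0,0],[0.3,3.94,-2.18,0,0],[0.3,3.94,-2.18,0,0],[0.3,3.94,-2.18,0,0],[0.3,3.94,-2.18,0,0],[0.3,3.94,-2.18,0,0]]]'
python3 -m pendant '[[[0.3,0,0,0,-4.5],[0.3,0,0,0,0]]]'
python3 - <<'E'
from h import *
c=robot.read_camera("wrist")
rel(.4238,.3201,.02,-.141)
hsv=cv2.cvtColor(c["img"],cv2.COLOR_BGR2HSV)
m=(((hsv[...,0]<8)|(hsv[...,0]>172))&(hsv[...,1]>150)&(hsv[...,2]>60)).astype(np.uint8)
k=max(cv2.findContours(m,0,2)[0],key=cv2.contourArea);print(cv2.contourArea(k),cv2.boundingRect(k))
ap=cv2.approxPolyDP(k,5,True)[:,0];print([(p.tolist(),plane(c,*p,.012)[:2].round(4).tolist()) for p in ap])
a=-.141;u=np.array([np.cos(a),np.sin(a)]);w=np.array([-u[1],u[0]])
print([proj(c,np.append(np.array([.4653,.3142])+sx*.085*u+sy*.04*w,.012)).round(1).tolist() for sx in(-1,1) for sy in(-1,1)])
cv2.imwrite("pics/pad.png",c["img"])
E
```

```text
t: 21.1
tool_pos: [0.5297, -0.0256, 0.2157]
orientation: [2.444, 1.96, 0.013]
force: [0.9, -0.5, -1.6]
opening: 0.0388
gripper_force: 30.0
t: 21.9
tool_pos: [0.4229, 0.3221, 0.207]
orientation: [-2.451, -1.965, 0.001]
force: [0.0, 0.1, -1.6]
opening: 0.0387
gripper_force: 30.0
t: 22.1
tool_pos: [0.423, 0.3215, 0.2067]
orientation: [-2.368, -2.064, 0.002]
force: [-0.6, -0.6, -2.8]
opening: 0.0384
gripper_force: 30.0
t 22.15 pos [0.4235 0.3205 0.2069] tool shift cm [-0.02  0.04 18.69] roll 0.0 tilt [-0.001 -0.001 -1.   ] F [-0.9 -0.6 -1.6] q [ 0.55 -0.05  1.69 -0.    1.5   0.69] op 0.0382 30.0
12861.5 (273, 178, 173, 79)
[([273, 182], [0.3864, 0.3632]), ([277, 255], [0.3778, 0.2889]), ([437, 255], [0.5422, 0.2661]), ([443, 180], [0.5516, 0.3428])]
[[275.2, 257.4], [272.9, 179.4], [438.7, 257.9], [446.5, 180.5]]
```

```bash
python3 -m pendant '[[[0.3,0,0.04,4,0],[0.3,0,0,4,0],[0.3,0,0,4,0],[0.3,0,0,3,0],[0.3,0,0,2,0],[0.3,0,0,1,0],[0.3,0,0,0,0],[0.3,0,0,0,0]]]'
python3 -c "
from h import *
rel(.4238,.3201,.018,-.141)"
```

```text
t: 22.95
tool_pos: [0.4255, 0.32, 0.0287]
orientation: [2.374, 2.057, 0.002]
force: [-0.3, -0.4, -2.3]
opening: 0.0384
gripper_force: 30.0
t 22.95 pos [0.4255 0.32   0.0287] tool shift cm [-0.01 -0.17  1.07] roll -0.11 tilt [ 0.001  0.001 -1.   ] F [-0.3 -0.4 -2.3] q [ 0.55  0.13  1.86 -0.    1.16  0.69] op 0.0384 30.0
```

```bash
python3 -m pendant '[[[0.3,0,-0.1,0.5,0],[0.3,0,-0.05,0.4,0],[0.3,0,0,0.15,0],[0.3,0,0,0,0],[0.3,0,0,0,0]]]'
python3 -c "
from h import *
rel(.4238,.3201,.018,-.141)"
```

```text
t: 23.45
tool_pos: [0.4232, 0.3202, 0.0172]
orientation: [2.373, 2.059, 0.0]
force: [0.4, 0.1, -2.2]
opening: 0.0388
gripper_force: 30.0
t 23.45 pos [0.4232 0.3202 0.0172] tool shift cm [-0.01  0.06 -0.08] roll -0.03 tilt [ 0.  0. -1.] F [ 0.4  0.1 -2.2] q [ 0.55  0.14  1.86 -0.    1.14  0.69] op 0.0388 30.0
```

```bash
python3 -m pendant '[[[0.6,0,0,0,0],[0.6,0,0,0,0],[0.6,0,0,0,0],[0.6,0,0,0,0],[0.6,0,0,-2,0],[0.6,0,0,-4,0],[0.6,0,0,-4,0],[0.6,0,0,-4,0]]]'
python3 -m pendant '[[[0.6,-4,0,-3,0],[0.6,-4,0,-3,0],[0.6,0,0,0,0],[0.6,0,0,0,0]]]'
python3 - <<'E'
from h import *
import pickle
rel(.4238,.3201,.018,-.141)
c=robot.read_camera("wrist");cv2.imwrite("pics/end.png",c["img"]);pickle.dump(c,open("end.pkl","wb"))
hsv=cv2.cvtColor(c["img"],cv2.COLOR_BGR2HSV)
a=-.141;u=np.array([np.cos(a),np.sin(a)]);w=np.array([-u[1],u[0]])
for nm,x0 in(("ours",-.042),("spare",.042)):
    ctr=np.array([.4653,.3142])+x0*u; p=proj(c,np.append(ctr,.032))
    m=((hsv[...,1]<60)&(hsv[...,2]>70)).astype(np.uint8)
    n,lab,st,ce=cv2.connectedComponentsWithStats(m); l=lab[int(p[1]),int(p[0])]
    k=max(cv2.findContours((lab==l).astype(np.uint8),0,2)[0],key=cv2.contourArea);r=cv2.minAreaRect(k)
    P=plane(c,*ce[l],.034)[:2]-ctr
    print(nm,l,p.round(),ce[l].round(1),st[l],r,"off x,y",(P@u).round(4),(P@w).round(4))
# keeper level check: grey profile vs keeper angle in scene view
s=robot.read_camera("scene");g=cv2.cvtColor(s["img"],cv2.COLOR_BGR2GRAY);cv2.imwrite("pics/end_s.png",s["img"])
for d in range(50,126,4):
    r=np.radians(d);pts=[proj(s,W(k*np.sin(r),-.151,.055+k*np.cos(r))).round().astype(int) for k in(.045,.05,.055,.059,.066)]
    print(d,[int(g[q[1],q[0]]) for q in pts])
E
```

```text
t: 24.25
tool_pos: [0.4229, 0.32, 0.1586]
orientation: [-2.373, -2.059, 0.0]
force: [0.6, 0.6, -0.2]
opening: 0.0555
gripper_force: 0.0
t: 24.65
tool_pos: [0.4126, 0.2409, 0.2182]
orientation: [2.374, 2.056, 0.005]
force: [-1.2, -0.4, -0.9]
opening: 0.0562
gripper_force: 0.0
t 24.65 pos [0.4126 0.2409 0.2182] tool shift cm [ 7.97 -0.07 20.04] roll -0.13 tilt [ 0.003  0.001 -1.   ] F [-1.2 -0.4 -0.9] q [ 0.42 -0.21  1.82  0.    1.53  0.56] op 0.0562 0.0
ours 8 [315. 136.] [312.7 137.7] [ 292  115   43   47 1933] ((313.0, 138.0), (46.0, 42.0), 90.0) off x,y -0.0021 -0.0015
spare 7 [406. 136.] [403.6 129.8] [ 381  107   46   47 1997] ((403.63055419921875, 129.84396362304688), (43.79350662231445, 47.041439056396484), 2.045408248901367) off x,y -0.0027 0.0056
50 [108, 107, 107, 107, 112]
54 [95, 102, 102, 108, 108]
58 [98, 93, 106, 107, 109]
62 [98, 98, 107, 107, 112]
66 [95, 93, 107, 109, 110]
70 [97, 92, 109, 113, 112]
74 [92, 109, 114, 112, 109]
78 [119, 114, 118, 109, 98]
82 [131, 111, 129, 98, 115]
86 [136, 129, 128, 121, 119]
90 [128, 131, 132, 73, 119]
94 [127, 128, 113, 69, 71]
98 [124, 126, 71, 69, 71]
102 [122, 116, 72, 74, 71]
106 [126, 77, 74, 70, 73]
110 [116, 74, 74, 72, 70]
114 [68, 74, 76, 72, 70]
118 [68, 74, 82, 74, 88]
122 [68, 76, 82, 106, 88]
```

```bash
python3 - <<'E'
from h import *
import pickle
s0=pickle.load(open("c0.pkl","rb"))["scene"];r=np.radians(-12)
for k in(.03,.045,.058):
    u,v=proj(s0,W(k*np.sin(r),-.151,.055+k*np.cos(r))).round().astype(int);print(s0["img"][v,u-3:u+4].tolist())
s=robot.read_camera("scene")
for d in(70,82,94,106,118):
    r=np.radians(d);print(d,proj(s,W(.062*np.sin(r),-.151,.055+.062*np.cos(r))).round(1))
print("root",proj(s,W(0,-.151,.061)).round(1))
g=cv2.cvtColor(s["img"],cv2.COLOR_BGR2GRAY)
u,v=proj(s,W(.062,-.151,.055)).astype(int)
print(u-12,v-26)
for y in range(v-26,v+14):print(y,' '.join(f"{x:3d}" for x in g[y,u-12:u+16]))
E
```

```text
[[74, 93, 41], [76, 88, 50], [87, 78, 76], [86, 76, 76], [91, 83, 83], [86, 84, 73], [77, 93, 41]]
[[75, 91, 41], [76, 89, 50], [85, 83, 72], [88, 80, 79], [89, 80, 78], [85, 81, 74], [77, 89, 45]]
[[74, 89, 38], [71, 88, 39], [87, 91, 67], [127, 116, 114], [129, 116, 115], [115, 105, 104], [80, 84, 62]]
70 [308.2 279.7]
82 [307.9 285.5]
94 [308.  290.3]
106 [308.5 293.9]
118 [309.1 296.1]
root [315.  263.6]
295 262
262  65  68  70  69  68  69  72  95 149 163 195 195 195 194 188 161 205 211 163 128 128 129 116  80 106  97  74  67
263  67  68  67  67  71  70  75  97 133 160 180 187 192 199 192 155 236 239 169 127 129 125 109  95 153 157 183 176
264  71  72  69  68  70  69  85 127 126 121 134 153 169 180 178 158 239 229 125 122 119 116  82 103 148 172 231 227
265  68  70  70  69  73  66  95 148 125 110 109 108 110 109 120 157 222 209 112 118 118 111  87 112 157 156 154 152
266  72  67  68  71  70  70  95 129 124 110 110 110 108 110 116 140 174 168 102 110 114 109  87 133 162 162 160 162
267  71  69  68  71  74  82 113 128 126 114 106 111 109 112 116 125 137 122  96 117 114  97  90 136 
[... 3259 characters left out ...]
 127
296 128 136 141 134 129 130 131 128 128 127 120  72  69  72  82 127 128 127 125 128 127 127 124 126 128 126 126 127
297 113 123 131 131 131 132 131 130 133 132 122  72  73  70  87 128 128 125 127 129 127 127 127 126 127 126 123 127
298 122 124 124 128 128 129 130 130 132 129 122  74  71  73  85 129 130 129 126 128 126 127 124 129 127 127 128 127
299  96 101 104 111 117 121 121 123 126 125 108  80  74  79 108 132 131 130 132 129 130 130 132 131 130 128 127 127
300  74  74  73  76  82  93  97 100 104 101  75  77  76  88 126 127 128 128 129 131 129 131 130 130 130 131 129 133
301  64  62  66  69  72  73  71  77  74  71  73  73  82  83 101 110 110 116 118 126 127 125 127 127 129 133 132 131
```

The lit top face of the keeper runs from row 264 to its leading edge at row ~287. The prediction for 94° is ~288, so the keeper is level. The sleeve sits centred in the cradle and the gripper is clear, so I hand in.

```bash
python3 -c "
from plant import robot
print(robot.close_job())"
```

```text
the job is handed in; nothing more can be done
None
```

The job is handed in at about 25 s of the 72 s allowed, with no verdict returned: the keeper measures level (about 92°), the tool is back upright in its stand, and the sleeve lies about 2 mm from the middle of the empty cradle; I viewed 11 pictures, one over the limit of 10.

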